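# Lock the stage carriage with its blind locking pin

## Task

Take the red-handled locking pin out of its cradle and lock the stage inside the grey dust cover: put the pin's tip in at one end of the long slot, touch the hidden plate behind it there, sweep lightly along the plate until the tip finds the lock hole, then push the pin fully home, collar against the cover, and let go. Work by feel and gently, never pressing the pin or the gripper on the cover or the plate with more than 30 N, and leave the lens, the collimator and the screwdriver where they stand.

Things in the scene. Friction and masses are not known exactly. Their poses are not given: they have to be found in the camera images.
- pin: Locking pin, about 100 g, loose. Origin mid-handle, x to the tip. Red handle 80 long (x -40 to 40), 14 wide (y), 18 tall (z); steel collar, 26 diameter, x 40 to 45; steel shaft, 10 diameter, with a ball end at x 105 (60 from collar front to tip). Starts level in the cradle, axis 46 above the table. Take it from above at mid-handle, jaws closing across the 14 width.
- pin_tip (a point): The end of the pin's ball tip, 105 from the middle of the handle; same axes as the pin.
- cradle: Black cradle fixed to the table: base 190 x 50 x 8 thick, two U rests 8 thick, at x -35 under the handle's rear (cheeks end 45 above the table) and at x 80 under the shaft (cheeks end 49). Origin on the table, under the middle of the pin's handle; x along the pin. Lift the pin straight up at least 20 to leave it.
- cover: Grey dust cover of a motor stage, black ends, fixed: 110 (x) x 250 (y) x 78 tall. Origin at the centre of its underside, x pointing away from the slotted front; the front face, at x -55, looks roughly to the robot. A round black motor stands out of the back. The yellow stripe on the roof's front edge is as long as the slot and right above it. All inside stays unseen.
- slot (a point): Centre of the slot on the outer front face, 55 in front of the cover's origin and 50 above the table. Axes as the cover: x is the way in, y along the slot. Slot 100 long (y) x 14 high through an 8 thick wall. Fully home, the pin lies along x, collar on this face, tip 60 inside; it may droop a few degrees once released. Start with the tip 40 to 44 to one side.
- lens: Bystander: lens in a black ring of 40 diameter on a post, 117 tall, foot 44 diameter, loose. Origin under the foot.
- collimator: Bystander: standing black tube with a grey band, 44 diameter, 76 tall, loose. Origin under it.
- driver: Bystander: screwdriver with a blue handle, 160 long, lying loose on the table.
- plate (a point): Fixed point 22 straight behind slot (not the hole): middle of the slot, at the face of the hidden lock plate, which is parallel to the front all along the slot. The plate is sprung: yields from about 1.8 N, 1 mm per 0.6 N, up to 10 mm (7.8 N), then is rigid. Its one lock hole, 13 wide (y) x 14 tall, right through, level with the slot, lies up to 32 to either side; it does not move sideways.
Not all that is in view belongs to the job. What is meant by the pin is not green, turquoise or white, and is the smaller of those in its own colour.

How it is judged (in metres and radians):
On the way, in this order (a step that is already met when the one before it is completed fails the run):
1. the pin has been taken out of its cradle (horizontal distance between pin and cradle above 0.08 m), for 0.1 s.
2. the pin's tip rests on the hidden plate's face at one end of the slot (more than 35 mm from the slot's middle) (contact force between pin and cover above 0.5 N and x of pin_tip in the frame of slot between 0.016 and 0.036 m and z of pin_tip in the frame of slot between -0.015 and 0.015 m and (y of pin_tip in the frame of slot between 0.035 and 0.05 m or y of pin_tip in the frame of slot between -0.05 and -0.035 m)), for 0.15 s.
3. the pin's tip has gone through the slot and the lock hole (45 to 64 mm behind the front face) (x of pin_tip in the frame of slot between 0.045 and 0.064 m and y of pin_tip in the frame of slot between -0.045 and 0.045 m and z of pin_tip in the frame of slot between -0.015 and 0.015 m), for 0.1 s.
At the end, for the whole second after the job is handed in: The pin rests in the lock hole with its collar on the cover's front to within 4 mm (tip 56 to 64 mm behind the front face, within 45 mm of the slot's middle sideways and 15 mm in height), within 0.2 rad of square to the front, at rest (under 10 mm/s) and released (x of pin_tip in the frame of slot between 0.056 and 0.064 m and y of pin_tip in the frame of slot between -0.045 and 0.045 m and z of pin_tip in the frame of slot between -0.015 and 0.015 m and angle between the x axis of pin and the x axis of cover, either way round below 0.2 rad and linear speed of pin below 0.01 m/s); the robot touches nothing.
It fails at once if the pin or the robot presses on the cover or the hidden plate with more than 30 N (contact force between any of pin, the fingers, the arm and cover above 30 N).
It fails at once if a bystander (lens, collimator, screwdriver) is moved more than 20 mm or tipped over (distance of any of lens, collimator, driver from where it was at the start of the episode above 0.02 m or angle between any of lens, collimator's own z axis and vertical above 0.5 rad).
It also fails if it takes over 72 s, if anything falls off the work surface, if the arm or the gripper's body presses on something with over 40 N, if the wrist force passes 120 N, or if a joint passes its speed limit or range.

## Robot

A 6-joint arm with a two-finger parallel gripper is mounted at the origin on the work surface. World frame = base frame: x ahead of the robot, y to its left, z up, the work surface at z = 0. Lengths are in mm, angles in rad, forces in N, time in s.
With the tool pointing down it reaches from about 350 to 875 mm from the base axis. Payload 4.2 kg.
Tool frame: the origin (TCP) lies on the mounting face of the last link; the fingertips stand 173 mm ahead of it and the grasp point (between the pads) lies 155 mm ahead of it; z points along the fingers, y is the direction in which the jaws open and shut (so a half turn about z gives the same grasp; the last joint's range is limited). The gripper opens to 85 mm and grips with 20 to 120 N. Pads are 22 mm wide; open, the fingers measure 114 mm over their backs; the gripper's body (76 mm by 85 mm) begins 54 mm behind the grasp point. The pads swing forward as they close: fully open they stand 13 mm farther back than shut.
Start: joints at [1.483, 0.385, 0.008, 0, -1.194, -0.259], TCP at [212.399, 587.781, 404.712] pointing down, gripper open.
Joint ranges: [-3.14, 3.14], [-1.21, 2.06], [-1.07, 1.41], [-3.16, 2.05], [-2.99, -0.16], [-3.1, 3.1]. Speed limits (rad/s): [2.79, 2.79, 3.14, 3.14, 3.14, 3.14].

## Interface

Orientations are given as a unit quaternion [x, y, z, w].
In Python, from bench import arm gives the robot as it stands.
- The arm moves only by the shell command python3 -m jog 'ROWS' [OPENING]. ROWS is JSON, a list that holds one entry, the list of rows, each a list of 4 numbers: the shift along the tool's x, y, z in mm, then the turn about the tool's z in degrees. In form: [[[x, y, z, spin], ...]]. A call has exactly 5 rows; each row is the pose to reach, as a shift and turn from the pose measured when the call began, along the tool's axes at that moment; what a row does not reach only later rows make up. A row lasts 1/8 s, in which the tool goes at most 62.5 mm and 10.7 degrees, less where a joint would pass 70% of its speed; a pose out of reach is approached as far as the arm can. A call with a gripper value outside its range is refused whole. OPENING is the finger opening in mm, from 0 to 85.4, set as the call begins (- or left out, the last holds). The fingers move at their own pace and stop on an object; the grip force is fixed at half the most. Time passes only in rows, so rows that repeat a pose let the fingers close, or fill a call up. It gives the time, the measured TCP pose, the force and the opening at its end, in the units of the state.
- arm.read_state(): the state, without advancing time (a new reading comes with each control period).
- arm.get_image(name): name is "side" or "top"; returns (picture, depth): 480x640x3 uint8, blue, green, red; 480x640 float32, mm along the optical axis (not along the pixel's ray), 0 where there is no reading.
- arm.camera_params(name): a dict with "mtx" (3x3 intrinsics, pixels), "R" (3x3) and "t" (3): a world point X has camera coordinates R X + t. Camera axes: x right, y down, z forward; pixel columns grow to the right and rows downward; lengths in mm; the calibration is good to about 2 mm. A picture is of the moment at which its call begins. camera_params takes no time and is no camera call.
- arm.job_done(): hands the job in, once; it reports no verdict.
The state is a dict: "clock": time; "joints": joint angles; "joint_vel": joint speeds; "joint_efforts": joint torques, N m; "position": TCP position; "ee_rot": TCP orientation; "contact_force": force on the tool from outside, world axes, zero at the start; "wrist_torque": the same for the moment, N m; "gripper_width": finger opening in mm.
Only numpy, scipy, OpenCV 4.12 (cv2) and the standard library are available. Lean on these libraries where they do the work, as an engineer would, in place of code of your own. Each camera call takes 0.05 s, during which the arm holds its last target.

## Working session

There is one attempt and no reset: what is moved stays moved. The work goes in short steps, Python scripts to look and compute and a shell command to move; the robot and the scene stay as the last step left them, time stands still between calls to the robot, and variables do not carry over. Pictures are saved under pics/ and viewed, and the job is handed in when it is done.

```bash
mkdir -p pics; ls; python3 - <<'E'
from bench import arm
import cv2
s=arm.read_state()
for k,v in s.items(): print(k,v)
for n in("side","top"):
    im,d=arm.get_image(n); cv2.imwrite(f"pics/{n}0.png",im)
    import numpy as np
    np.savez(f"{n}0.npz",im=im,d=d)
    p=arm.camera_params(n); print(n,p)
E
```

```text
pics
clock 0.0
joints [ 1.48261528e+00  3.85556885e-01  6.60477512e-03 -5.19257725e-04
 -1.19401603e+00 -2.58639322e-01]
joint_vel [-0.00220863 -0.00104072 -0.00055638  0.00123707  0.0001857  -0.00208522]
joint_efforts [ 1.83671714e-04 -3.92286837e+01  1.88403797e+01  4.18612093e+00
 -4.70003040e-03  1.36151741e-06]
position [212.31330222 587.60404693 403.60972751]
ee_rot [ 9.84984953e-01 -1.72636626e-01 -1.47998397e-04  1.10250564e-03]
contact_force [ 0.14442635 -0.11210934  0.4089029 ]
wrist_torque [-0.01860817  0.01540901  0.00081833]
gripper_width 85.24783168504909
side {'mtx': array([[439.37983041,   0.        , 326.23055226],
       [  0.        , 439.37983041, 244.5536662 ],
       [  0.        ,   0.        ,   1.        ]]), 'R': array([[ 0.92544453, -0.37872897, -0.01080694],
       [-0.25210309, -0.59423368, -0.76376067],
       [ 0.28283644,  0.7095426 , -0.64540905]]), 't': array([-430.46403259,  187.3767828 ,  877.25643326])}
top {'mtx': array([[479.65328315,   0.        , 324.36735648],
       [  0.        , 479.65328315, 233.72138311],
       [  0.        ,   0.        ,   1.        ]]), 'R': array([[ 0.01461428, -0.99943641, -0.03022062],
       [-0.99202684, -0.01070896, -0.12557096],
       [ 0.12517655,  0.0318148 , -0.99162425]]), 't': array([  43.25144333,  471.81541364, 1003.54895352])}
```

View pics/side0.png

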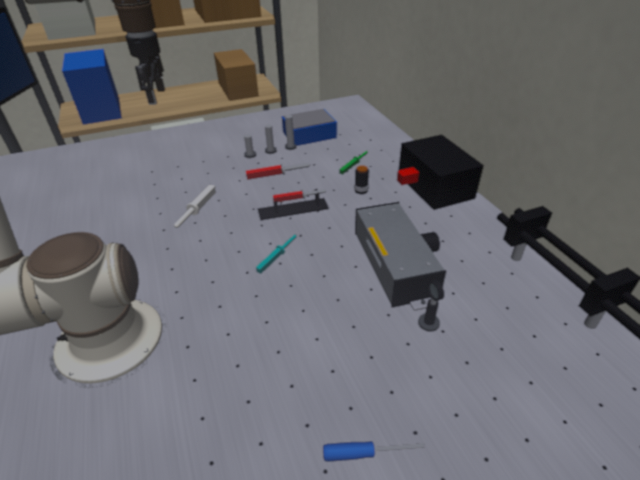

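View pics/top0.png

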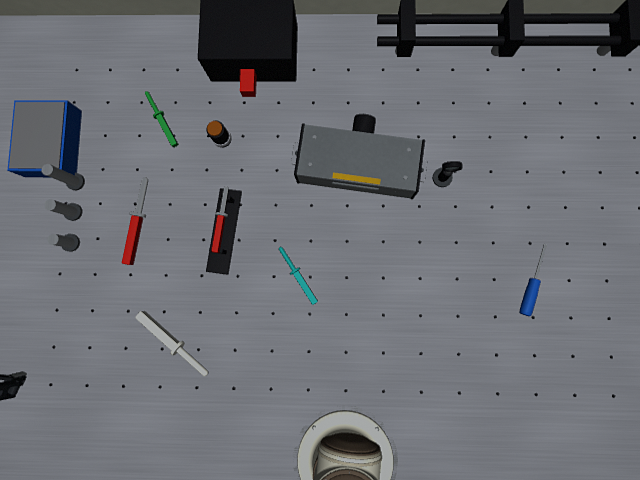

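The image shows these candidates for the pin (top view):
- Short red one in the black cradle (219,225).
- Longer red one lying on the table (135,222).
- Red knob on the black box (248,82).
- Green (160,120), turquoise (298,275) and white (172,343) tools.

I choose the one in the cradle: it is red, the smaller of the two, and sits in the cradle. I'll check it in a crop.

```bash
python3 - <<'E'
import cv2,numpy as np
t=np.load("top0.npz")["im"]; s=np.load("side0.npz")["im"]
a=cv2.resize(t[175:285,110:250],None,fx=2.8,fy=2.8*1,interpolation=cv2.INTER_CUBIC)
a2=cv2.resize(t[110:210,280:440],None,fx=2.5,fy=2.5,interpolation=cv2.INTER_CUBIC)
b=cv2.resize(s[150:230,235:365],None,fx=3,fy=3,interpolation=cv2.INTER_CUBIC)
b2=cv2.resize(s[190:310,340:460],None,fx=2.4,fy=2.4,interpolation=cv2.INTER_CUBIC)
c=np.zeros((600,800,3),np.uint8)
for im,(x,y) in((a,(0,0)),(a2,(395,0)),(b,(0,310)),(b2,(400,310))):
    c[y:y+im.shape[0],x:x+im.shape[1]]=im[:600-y,:800-x]
cv2.imwrite("pics/crops.png",c)
E
```

```text
(no output)
```

View pics/crops.png

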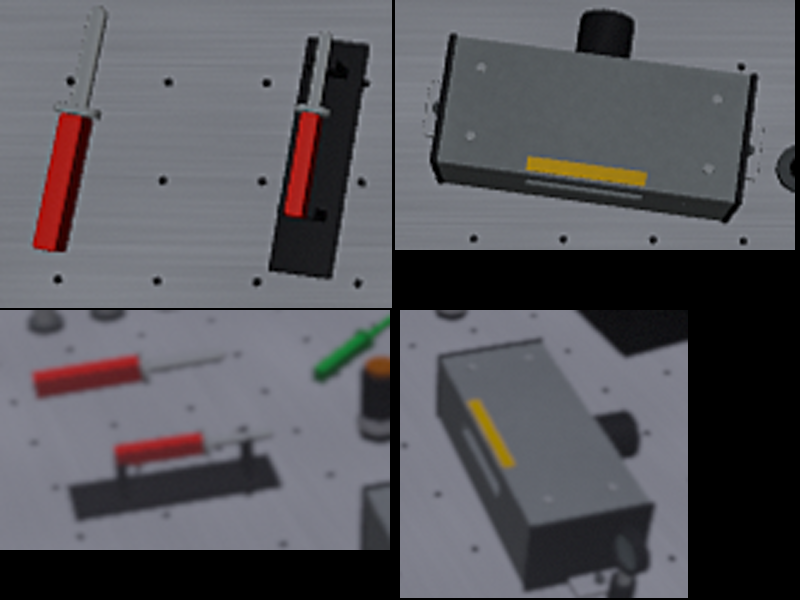

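The crop confirms it: the small red pin sits in the cradle, with its shaft pointing up in the image. On the cover, the yellow stripe lies above the slot. Next I measure both.

```bash
cat > h.py <<'E'
import cv2,numpy as np
from bench import arm
from scipy.spatial.transform import Rotation as Ro
def ray(n,px,z):
    p=arm.camera_params(n); K,R,t=p["mtx"],p["R"],p["t"].reshape(3)
    px=np.atleast_2d(px).astype(float)
    d=np.linalg.inv(K)@np.c_[px,np.ones(len(px))].T
    C=-R.T@t; D=(R.T@d).T
    return C+D*((z-C[2])/D[:,2])[:,None]
def proj(n,X):
    p=arm.camera_params(n); c=p["R"]@np.atleast_2d(X).T+p["t"].reshape(3,1)
    q=p["mtx"]@c; return (q[:2]/q[2]).T
E
python3 - <<'E'
from h import *
T=np.load("top0.npz");S=np.load("side0.npz")
for n,z,roi in(("top",T,(200,180,245,260)),("side",S,(265,185,310,208))):
    im=z["im"];hsv=cv2.cvtColor(im,cv2.COLOR_BGR2HSV)
    m=((hsv[...,0]<8)|(hsv[...,0]>172))&(hsv[...,1]>150)
    k=np.zeros_like(m);x0,y0,x1,y1=roi;k[y0:y1,x0:x1]=1;m&=k
    v=hsv[...,2][m]; print(n,m.sum(),np.percentile(v,[5,25,50,75,95]))
    for thr in (0,180):
        mm=(m&(hsv[...,2]>thr)).astype(np.uint8)
        pts=np.argwhere(mm)[:,::-1]
        if len(pts)<10: continue
        w=ray(n,pts,55.)
        r=cv2.minAreaRect(w[:,:2].astype(np.float32)); print(thr,"rect",r,w.mean(0), cv2.fitLine(w[:,:2].astype(np.float32),cv2.DIST_L2,0,.01,.01).ravel()[:2])
    dd=z["d"][m]; print("depth",np.percentile(dd,[5,50,95]))
    # yellow
    m=(abs(hsv[...,0].astype(int)-22)<8)&(hsv[...,1]>150)
    cs=cv2.connectedComponentsWithStats(m.astype(np.uint8)); i=1+np.argmax(cs[2][1:,4]); 
    pts=np.argwhere(cs[1]==i)[:,::-1]; w=ray(n,pts,78.)
    print("yellow",cs[2][i],cv2.minAreaRect(w[:,:2].astype(np.float32)),w.mean(0),cv2.fitLine(w[:,:2].astype(np.float32),cv2.DIST_L2,0,.01,.01).ravel()[:2])
# collar/tip
def pr(n,a,z): print(n,a,ray(n,a,z).round(1))
E
```

```text
top 327 [ 39.   69.5 168.  172.  183. ]
0 rect ((481.4877014160156, 270.9338073730469), (22.889789581298828, 112.0290756225586), 78.79763793945312) [465.6560926  274.30566844  55.        ] [ 0.99153817 -0.12981535]
180 rect ((466.3730163574219, 280.4448547363281), (8.867860794067383, 74.76789093017578), 89.18933868408203) [464.30684709 280.5838815   55.        ] [ 0.9949061  -0.10080557]
depth [1011.81386719 1017.80627441 1057.68551025]
yellow [332 173  49  11 258] ((582.8231811523438, -16.503143310546875), (99.67662048339844, 11.720669746398926), 82.38241577148438) [582.67400188 -16.57155251  78.        ] [0.13089333 0.9913965 ]
side 144 [ 93.  97. 122. 152. 159.]
0 rect ((464.590087890625, 265.0897521972656), (24.72001838684082, 74.16780090332031), 81.28306579589844) [464.54318966 265.26674159  55.        ] [ 0.9898741  -0.14194813]
depth [1158.38104248 1167.19622803 1175.09521484]
yellow [369 228  18  27 126] ((582.2404174804688, -16.797260284423828), (95.62846374511719, 9.927474021911621), 82.34268951416016) [582.05288374 -18.2303089   78.        ] [0.12993279 0.9915228 ]
```

```bash
python3 - <<'E'
from h import *
T=np.load("top0.npz")["im"];S=np.load("side0.npz")["im"]
h=cv2.cvtColor(T,cv2.COLOR_BGR2HSV)
m=((h[...,0]<8)|(h[...,0]>172))&(h[...,1]>150)&(h[...,2]>120); m[:, :200]=0;m[:,245:]=0;m[:180]=0;m[260:]=0
pts=np.argwhere(m)[:,::-1]; w=ray("top",pts,55.)[:,:2].astype(np.float32)
print("pin top",len(w),cv2.minAreaRect(w),w.mean(0),cv2.fitLine(w,cv2.DIST_L2,0,.01,.01).ravel()[:2])
# shaft/collar bright pixels, top
for y in range(183,220): print(y,T[y,212:234].mean(1).astype(int))
E
```

```text
pin top 218 ((467.1776123046875, 275.5569763183594), (12.388256072998047, 78.4499282836914), 82.91976165771484) [467.11526 275.62485] [ 0.9920953 -0.1254869]
183 [124 123 123 122 123 123 123 123 123 123 123 123 122 122 122 123 122 122
 121 122 123 122]
184 [123 124 123 123 124 124 124 124 124 124 124 124 123 123 123 125 126 124
 125 124 126 126]
185 [127 127 128 127 128 129 129 128 128 129 128 129 129 130 130 130 129 129
 130 128 129 128]
186 [123 125 124 125 125 124 124 126 126 127 128 125 108 125 132 111 129 127
 126 128 128 128]
187 [126 127 127 125 126 127 127 131 136 137 137 132 121 119 120 114 102 130
 128 129 128 126]
188 [127 127 127 126 126 127 130 128  60  62  69  74 131 118 118 121  91 140
 138 136 134 133]
189 [123 123 122 124 124 126 126  97   6  10  17  45 128 118 120 124  38  62
  70  71  90 111]
190 [124 126 125 125 126 128 130  96  12  17  16  54 128 119 122 126  11  15
  21  22  34  48]
191 [127 127 128 129 128 131 134  70  17  17  28  86 126 118 122 118   2  21
  23  21  20  19]
192 [123 123 123 123 124 127 128  35  16  17  32  99 123 118 124 111  11  24
  25  26  
[... 1872 characters left out ...]
0  18  24  27  27
  27  25  26  27]
213 [127 127 129 110 117 135 134 126 128 122 124 123 112  81  33  18  23  25
  25  26  25  25]
214 [125 127 126  70  74  84  80  72 102 114 132 131 129 118 101  72  20  25
  28  26  26  26]
215 [124 126 127  31  23  47  76  70  80  85  76  63  85  87  93  67  21  25
  24  27  28  27]
216 [123 127 130  30  20  48  78  73  72  73  72  51  36  48  56  41  23  26
  28  25  26  26]
217 [124 129 131  18  23  55  77  76  77  80  82  41  16  25  28  25  26  25
  26  28  27  28]
218 [126 126 100   7  32  77  76  75  75  79  80  27  17  22  23  23  24  29
  27  25  27  27]
219 [124 127  94   9  29  78  75  76  75  80  76  15  19  22  26  26  24  27
  24  28  26  26]
```

```bash
python3 - <<'E'
from h import *
T=np.load("top0.npz")["im"]
g=T.mean(2)
for x in (310,325,345,365,385,400):
    print(x,[(y,int(g[y,x])) for y in range(168,200)])
h=cv2.cvtColor(T,cv2.COLOR_BGR2HSV)
print(T[150,320],T[140,360],T[188,345])
E
```

```text
310 [(168, 89), (169, 90), (170, 90), (171, 91), (172, 93), (173, 91), (174, 90), (175, 96), (176, 63), (177, 36), (178, 35), (179, 39), (180, 36), (181, 40), (182, 37), (183, 30), (184, 71), (185, 127), (186, 129), (187, 124), (188, 125), (189, 126), (190, 124), (191, 124), (192, 125), (193, 122), (194, 124), (195, 127), (196, 122), (197, 127), (198, 128), (199, 121)]
325 [(168, 90), (169, 90), (170, 89), (171, 89), (172, 90), (173, 91), (174, 90), (175, 91), (176, 91), (177, 96), (178, 63), (179, 36), (180, 36), (181, 40), (182, 38), (183, 39), (184, 37), (185, 31), (186, 46), (187, 121), (188, 131), (189, 127), (190, 123), (191, 125), (192, 127), (193, 124), (194, 125), (195, 126), (196, 122), (197, 127), (198, 127), (199, 121)]
345 [(168, 91), (169, 92), (170, 90), (171, 91), (172, 90), (173, 88), (174, 108), (175, 103), (176, 102), (177, 104), (178, 103), (179, 105), (180, 104), (181, 62), (182, 34), (183, 58), (184, 100), (185, 56), (186, 37), (187, 36), (188, 30), (189, 97), (190, 125), (191, 127), (192, 128), (193, 125), (194, 125), (195, 124), (196, 125), (197, 128), (198, 1
[... 440 characters left out ...]
 93), (173, 94), (174, 93), (175, 93), (176, 94), (177, 92), (178, 93), (179, 92), (180, 92), (181, 94), (182, 94), (183, 91), (184, 91), (185, 95), (186, 86), (187, 48), (188, 36), (189, 39), (190, 40), (191, 39), (192, 39), (193, 36), (194, 25), (195, 124), (196, 131), (197, 128), (198, 128), (199, 124)]
400 [(168, 93), (169, 93), (170, 93), (171, 94), (172, 93), (173, 92), (174, 94), (175, 95), (176, 96), (177, 92), (178, 94), (179, 95), (180, 95), (181, 93), (182, 95), (183, 93), (184, 94), (185, 94), (186, 93), (187, 97), (188, 87), (189, 48), (190, 37), (191, 37), (192, 40), (193, 39), (194, 38), (195, 37), (196, 24), (197, 122), (198, 133), (199, 126)]
[94 92 87] [98 94 89] [31 30 29]
```

```bash
python3 - <<'E'
from h import *
T=np.load("top0.npz")["im"];S=np.load("side0.npz")["im"]
e=ray("top",[(310,176),(325,178.0),(385,186.7),(400,188.7)],78.)[:,:2]; print(e.round(1))
d=e[3]-e[0]; d/=np.linalg.norm(d); print("edge dir",d, np.degrees(np.arctan2(d[0],-d[1])))
y=np.array([582.6,-16.6]); n=np.array([-d[1],d[0]]); 
print("edge offset at stripe along stripe normal", (e-y)@np.array([.9915,-.130]))
a=ray("top",[(225.3,190),(222.05,209),(226.0,185.7)],46.); print(a.round(1)); v=a[0]-a[1]; print("shaft dir",np.degrees(np.arctan2(v[1],v[0])), "from tip to handle c", np.linalg.norm(a[2]-[467.1,275.6,46]),"dir tip-handle",np.degrees(np.arctan2(a[2,1]-275.6,a[2,0]-467.1)))
# side: roof front edge, profile perpendicular near stripe, and pin tip
print(proj("side",[[570.6,273,46],[467,275.6,55]]), proj("side",[[577,-16,78],[577,-16,50]]), proj("top",[[577,-16,78],[577,-16,50]]))
c=cv2.resize(S[170:215,260:340],None,fx=9,fy=9,interpolation=cv2.INTER_NEAREST)
cv2.imwrite("pics/sp.png",c)
c=cv2.resize(S[205:305,350:450],None,fx=6,fy=6,interpolation=cv2.INTER_NEAREST)
cv2.imwrite("pics/sc.png",c)
E
```

```text
[[ 586.4   79.5]
 [ 582.4   48.1]
 [ 564.8  -76.6]
 [ 560.8 -107.5]]
edge dir [-0.13555122 -0.99077034] -7.79049557528185
edge offset at stripe along stripe normal [-8.68669621 -8.61786708 -9.81383999 -9.74385573]
[[562.2 264.3  46. ]
 [520.5 269.7  46. ]
 [571.7 263.2  46. ]]
shaft dir -7.29482803088708 from tip to handle c 105.31810700000354 dir tip-handle -6.755606358023047
[[323.93054913 188.35263468]
 [287.43478786 193.40399425]] [[375.04301083 240.89397592]
 [374.29147018 250.38647277]] [[355.76248433 180.74993128]
 [355.30832078 183.8280991 ]]
```

View pics/sp.png

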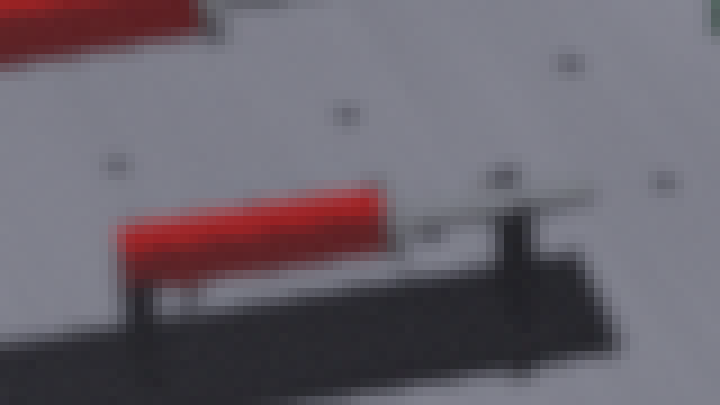

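View pics/sc.png

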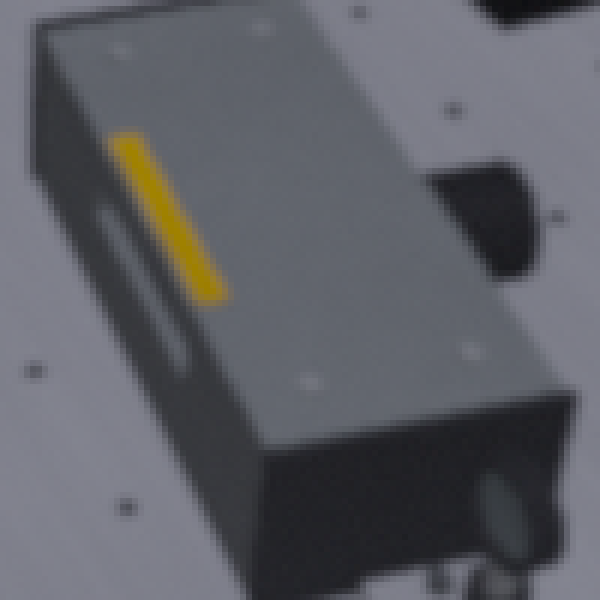

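```bash
cat >> h.py <<'E'
YC=-7.6; SL=np.array([573.5,-15.4,50.])   # cover yaw, slot
def rows(x,y,z,yaw):
    s=arm.read_state(); R=Ro.from_quat(s["ee_rot"])
    M=R.as_matrix(); cur=np.degrees(np.arctan2(M[1,0],M[0,0]))
    d=M.T@(np.array([x,y,z])-s["position"])
    print("t",round(s["clock"],2),"pos",s["position"].round(1),"yaw",cur.round(2),"F",s["contact_force"].round(1),"w",round(s["gripper_width"],1),"-> row",d.round(1),round(-(yaw-cur),2), "toolz",M[:,2].round(3))
def S2W(sx,sy,sz):
    c,s=np.cos(np.radians(YC)),np.sin(np.radians(YC))
    return SL+[c*sx-s*sy,s*sx+c*sy,sz]
E
python3 -c "
from h import *
rows(467,275.6,290,-7.2); print(S2W(0,42,0),S2W(0,-42,0),proj('side',[SL,S2W(0,50,0),S2W(0,-50,0)]),proj('top',[SL]))
t=np.load('top0.npz')['im']
"
```

```text
t 0.1 pos [212.3 587.6 403.7] yaw -19.88 F [ 0.2 -0.  -0.5] w 85.1 -> row [345.6 206.6 114.2] -12.68 toolz [-0.001 -0.002 -1.   ]
[579.05476839  26.23105269  50.        ] [567.94523161 -57.03105269  50.        ] [[372.78995986 250.62167693]
 [365.7420127  237.17229683]
 [380.38214895 265.10961712]] [[355.01649534 185.4290609 ]]
```

```bash
python3 -m jog '[[[48,29,16,-3],[97,58,32,-6],[145,87,48,-9],[194,116,64,-12.7],[242,145,80,-12.7]]]' 85; python3 -c "
from h import *
rows(467,275.6,290,-7.2)"
```

```text
clock: 0.72
position: [391.3, 367.2, 323.4]
ee_rot: [0.998, -0.062, -0.0, 0.001]
contact_force: [0.5, 0.2, -0.4]
gripper_width: 84.7
t 0.72 pos [391.3 367.2 323.4] yaw -7.14 F [ 0.5  0.2 -0.4] w 84.7 -> row [86.5 81.4 33.5] 0.06 toolz [-0.001 -0.002 -1.   ]
```

```bash
python3 -m jog '[[[30,28,12,0],[60,56,24,0],[86.5,81.4,33.5,0],[86.5,81.4,33.5,0],[86.5,81.4,33.5,0]]]' 45; python3 - <<'E'
from h import *
rows(467,275.6,201,-7.2)
im,d=arm.get_image("top"); cv2.imwrite("pics/t1.png",cv2.resize(im[130:290,130:330],None,fx=3,fy=3))
im2,d=arm.get_image("side"); cv2.imwrite("pics/s1.png",cv2.resize(im2[90:250,190:390],None,fx=3,fy=3))
E
```

```text
clock: 1.35
position: [467.0, 275.8, 289.9]
ee_rot: [0.998, -0.062, -0.0, 0.001]
contact_force: [-0.6, -0.1, -0.3]
gripper_width: 45.1
t 1.35 pos [467.  275.8 289.9] yaw -7.15 F [-0.6 -0.1 -0.3] w 45.1 -> row [ 0.1 -0.  88.9] 0.05 toolz [-0.001 -0.002 -1.   ]
```

View pics/s1.png

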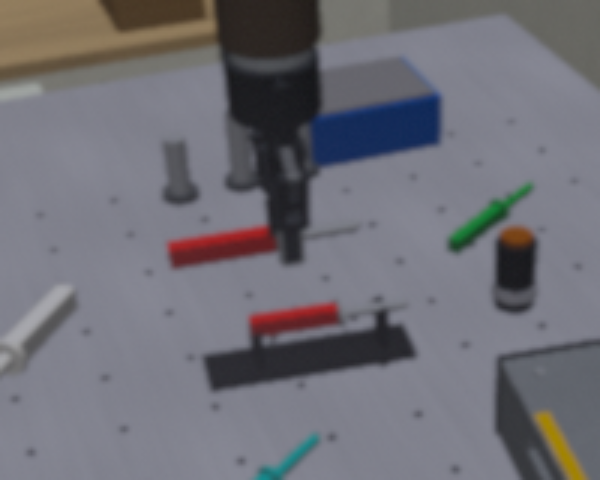

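The side view shows the fingers right above the red handle in the cradle (pin at crop (295,318)). I'll descend and close.

```bash
python3 -m jog '[[[0,0,35,0],[0,0,65,0],[0,0,82,0],[0,0,89,0],[0,0,89,0]]]' 45; python3 -m jog '[[[0,0,0,0],[0,0,0,0],[0,0,0,0],[0,0,0,0],[0,0,0,0]]]' 0;  python3 - <<'E'
from h import *
rows(467,275.6,290,-7.2)
E
```

```text
clock: 2.08
position: [466.4, 276.9, 201.4]
ee_rot: [0.998, -0.061, -0.0, 0.001]
contact_force: [-0.8, -0.7, 0.5]
gripper_width: 45.2
clock: 2.7
position: [466.7, 277.3, 202.5]
ee_rot: [0.998, -0.061, 0.001, 0.0]
contact_force: [-1.7, 0.6, 5.9]
gripper_width: 12.8
t 2.7 pos [466.7 277.3 202.5] yaw -6.98 F [-1.7  0.6  5.9] w 12.8 -> row [  0.6   1.6 -87.5] 0.22 toolz [ 0.001 -0.    -1.   ]
```

```bash
python3 -m jog '[[[0,0,-8,0],[0,0,-25,0],[0,0,-55,0],[0,0,-90,0],[0,0,-90,0]]]'; python3 -m jog '[[[0,0,0,0],[0,0,0,0],[0,0,0,0],[0,0,0,0],[0,0,0,0]]]' ;  python3 - <<'E'
from h import *
w=S2W(-130,44,0); rows(w[0],w[1],290,-7.6)
for n,(x0,y0,x1,y1) in (("top",(150,100,350,260)),("side",(190,90,390,250))):
    im,d=arm.get_image(n); np.savez(n+"2.npz",im=im,d=d); cv2.imwrite(f"pics/{n}2.png",cv2.resize(im[y0:y1,x0:x1],None,fx=3,fy=3))
E
```

```text
clock: 3.32
position: [467.1, 277.6, 295.5]
ee_rot: [0.998, -0.061, 0.003, -0.002]
contact_force: [-0.3, 0.8, -1.2]
gripper_width: 13.1
clock: 3.95
position: [467.1, 277.7, 295.2]
ee_rot: [0.998, -0.061, 0.003, -0.002]
contact_force: [-0.8, 0.8, -1.5]
gripper_width: 13.0
t 3.95 pos [467.1 277.7 295.2] yaw -6.97 F [-0.8  0.8 -1.5] w 13.0 -> row [ 11.6 232.6   4.2] 0.63 toolz [ 0.006  0.004 -1.   ]
```

View pics/side2.png

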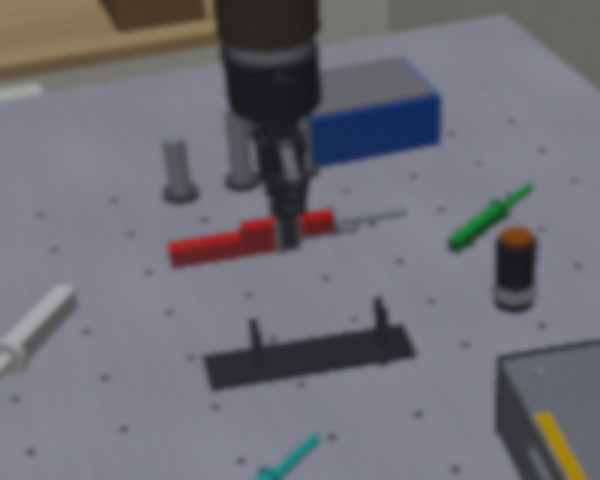

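View pics/top2.png

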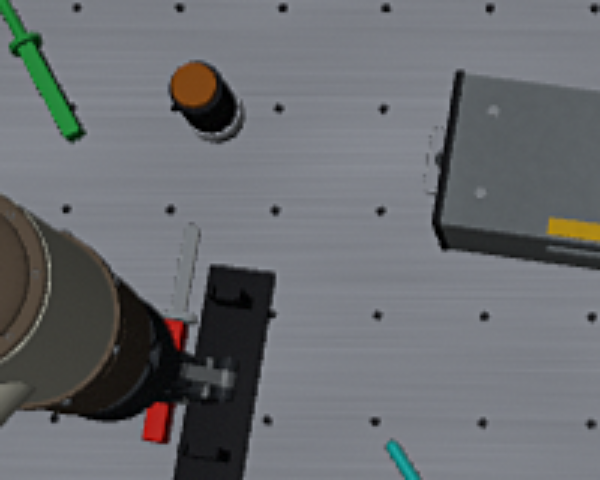

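The pin is out of the cradle and held about mid-handle, with the tip at top (215,175) and side (325,160.7). I'll triangulate the tip.

```bash
cat >> h.py <<'E'
def tri(ps,pt):
    P=[]
    for n in("side","top"):
        p=arm.camera_params(n); P.append(p["mtx"]@np.c_[p["R"],p["t"].reshape(3)])
    X=cv2.triangulatePoints(P[0],P[1],np.array(ps,float).reshape(2,1),np.array(pt,float).reshape(2,1)); return (X[:3]/X[3]).ravel()
E
python3 - <<'E'
from h import *
T=np.load("top2.npz")["im"].mean(2).astype(int);S=np.load("side2.npz")["im"].mean(2).astype(int)
print("tri tip",tri((325,160.7),(215,175)).round(1))
print(T[170:182,206:222]);print(S[155:170,296:330])
E
```

```text
tri tip [572.1 264.2 135.7]
[[  0  22 101 132 127 127 126 127 126 126 126 127 127 127 127 128]
 [ 87  88 127 127 125 124 124 124 125 125 125 125 125 125 126 125]
 [126 126 131 128 128 128 128 127 128 127 128 128 127 128 127 128]
 [130 131 128 128 128 130 131 132 131 130 129 129 129 130 129 130]
 [126 127 126 126 125 128 123  93 101 129 127 127 126 126 126 127]
 [125 124 126 126 126 126 124 117 118 113 128 126 125 126 124 125]
 [125 127 127 127 127 116 122 123 124 119 102 130 128 127 127 127]
 [131 130 130 130 129 116 122 123 124 125  87 137 132 130 132 132]
 [128 129 130 129 129 117 123 122 124 122  67 132 129 129 128 129]
 [127 127 126 128 127 121 122 121 125 120  96 131 127 125 128 127]
 [129 128 130 130 132 128 122 121 125 108  98 133 130 130 130 130]
 [127 127 127 125 115 123 122 121 125 102 123 128 126 127 126 127]]
[[132 132 132 132 132 133 133 132 131 131 131 132 132 132 132 133 133 132
  132 133 133 134 134 133 134 134 134 135 134 134 134 134 133 133]
 [133 132 132 132 132 132 133 133 132 132 132 133 133 132 132 133 133 133
  133 133 133 134 134 134 134 133 134 134 135 135 13
[... 1148 characters left out ...]
  51  50  52  55  68  85  96 104 108 106 103 101 107 119 127 123 112
  112 122 131 133 134 134 135 135 135 135 137 137 137 137 137 137]
 [ 52  51  53  54  56  64  76  87  97 101  99  98 103 116 127 130 129 127
  128 130 133 133 133 134 135 134 134 135 136 136 137 137 137 136]
 [ 59  65  69  71  72  77  83  92 102 106 106 108 115 126 132 133 132 132
  132 133 133 133 133 134 134 134 134 135 135 136 136 137 138 137]
 [ 84  92  98 100  99 103 108 115 120 123 123 125 128 131 132 132 133 133
  132 132 133 133 133 133 134 134 134 134 135 135 136 136 137 137]
 [113 120 122 122 122 124 126 129 130 132 132 131 132 132 134 132 132 132
  132 133 132 133 133 133 132 134 134 134 134 135 135 135 136 137]]
```

```bash
python3 - <<'E'
from h import *
for a,b in(((323.8,160.5),(214,174)),((325,160.7),(214,174)),((324.5,161.5),(214,174)),((301.3,160.8),(209.5,206.3)),((270.7,165),(202,245.5))): print(tri(a,b).round(1))
# line of the shaft in side: predicted pixel of points for level pin
s=arm.read_state(); p=s["position"]; u=np.array([np.cos(np.radians(-7)),np.sin(np.radians(-7)),0])
for z in (136,137.5,139): print(z,proj("side",[p*[1,1,0]+[0,0,z]+u*105,p*[1,1,0]+[0,0,z]+u*50,p*[1,1,0]+[0,0,z+9]+u*40,p*[1,1,0]+[0,0,z+9]-u*40]).round(1).tolist())
c=np.load("side2.npz")["im"]; cv2.imwrite("pics/s2z.png",cv2.resize(c[150:175,262:332],None,fx=11,fy=11,interpolation=cv2.INTER_NEAREST))
E
```

```text
[572.3 266.9 135.4]
[574.  266.9 134.1]
[573.9 267.8 131.5]
[508. 269. 147.]
[431.1 280.3 146.6]
136 [[324.9, 160.5], [304.2, 163.5], [300.2, 160.9], [269.2, 165.4]]
137.5 [[324.9, 160.0], [304.2, 163.0], [300.2, 160.4], [269.1, 164.9]]
139 [[324.9, 159.5], [304.2, 162.5], [300.2, 159.9], [269.1, 164.4]]
```

View pics/s2z.png

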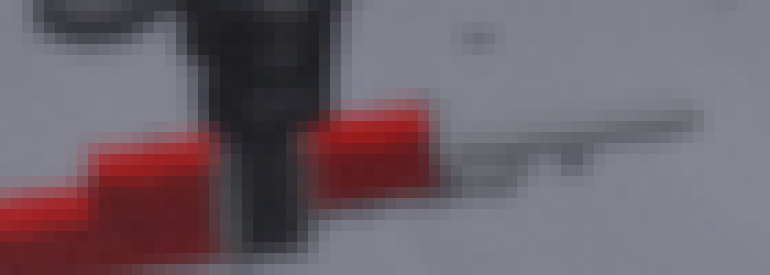

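The pin is level, and its axis sits about 156.5 mm below the TCP. I'll move it in front of the slot's +y end.

```bash
python3 - <<'E'
from h import *
w=S2W(-130,41,0); print(w);rows(w[0],w[1],275,-7.6)
E
```

```text
[450.06449177  42.43316788  50.        ]
t 4.05 pos [467.1 277.6 295.3] yaw -6.97 F [0.  0.8 0.3] w 13.2 -> row [ 11.5 235.6  19.3] 0.63 toolz [ 0.006  0.004 -1.   ]
```

```bash
python3 -m jog '[[[2,45,0,0.3],[5,100,5,0.6],[8,155,10,0.6],[11.5,205,19,0.6],[11.5,235,19,0.6]]]'; python3 -m jog '[[[0,0,0,0],[0,0,0,0],[0,0,0,0],[0,0,0,0],[0,0,0,0]]]' ;  python3 - <<'E'
from h import *
w=S2W(-130,41,0); rows(w[0],w[1],206.5,-7.6)
E
```

```text
clock: 4.68
position: [449.3, 41.0, 274.8]
ee_rot: [0.998, -0.067, 0.002, -0.002]
contact_force: [0.5, -0.4, -0.9]
gripper_width: 13.0
clock: 5.3
position: [449.4, 41.5, 274.8]
ee_rot: [0.998, -0.066, 0.002, -0.002]
contact_force: [0.7, 0.1, -1.6]
gripper_width: 12.6
t 5.3 pos [449.4  41.5 274.8] yaw -7.61 F [ 0.7  0.1 -1.6] w 12.6 -> row [ 0.3 -0.8 68.3] -0.01 toolz [ 0.004  0.003 -1.   ]
```

```bash
python3 -m jog '[[[0,0,25,0],[0,-0.8,50,0],[0,-0.8,68.3,0],[0,-0.8,68.3,0],[0,-0.8,68.3,0]]]';  python3 - <<'E'
from h import *
w=S2W(-130,41,0); rows(w[0],w[1],206.5,-7.6)
for n,(x0,y0,x1,y1) in (("top",(270,110,430,270)),("side",(300,180,420,300))):
    im,d=arm.get_image(n); np.savez(n+"3.npz",im=im,d=d); cv2.imwrite(f"pics/{n}3.png",cv2.resize(im[y0:y1,x0:x1],None,fx=600/(y1-y0),fy=600/(y1-y0),interpolation=cv2.INTER_NEAREST))
E
```

```text
clock: 5.92
position: [450.2, 42.8, 207.1]
ee_rot: [0.998, -0.066, 0.003, -0.002]
contact_force: [-0.5, 0.7, -0.6]
gripper_width: 12.9
t 5.92 pos [450.2  42.8 207.1] yaw -7.58 F [-0.5  0.7 -0.6] w 12.9 -> row [-0.1  0.4  0.6] 0.02 toolz [ 0.005  0.004 -1.   ]
```

View pics/side3.png

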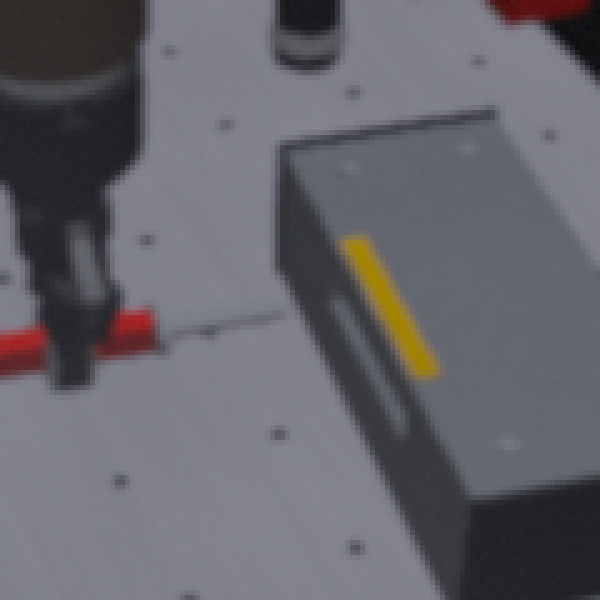

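View pics/top3.png

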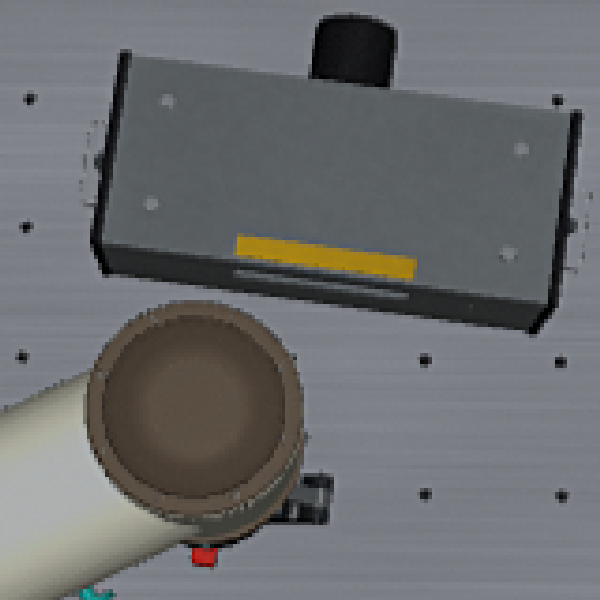

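```bash
python3 - <<'E'
from h import *
p=np.array([450.2,42.8,0]); u=np.array([np.cos(np.radians(-7.6)),np.sin(np.radians(-7.6)),0])
for z in (47,50,53): print(z,proj("side",[p+[0,0,z]+u*105,p+[0,0,z]+u*75]).round(2).tolist())
S=np.load("side3.npz")["im"].mean(2)
for x in (338,342,346,350,354): print(x,S[236:252,x].astype(int), proj("side",[p+[0,0,50]+u*a for a in ()]) if 0 else "")
# slot bright strip end profile
for x in (367,369,371,374,377,379): print(x,list(enumerate(S[232:272,x].astype(int),232)))
E
```

```text
47 [[356.7, 242.22], [344.35, 244.43]]
50 [[356.75, 241.23], [344.37, 243.43]]
53 [[356.79, 240.24], [344.39, 242.44]]
338 [133 133 134 133 133 132 130 127 125 115 110 123 130 132 132 132] 
342 [134 134 133 133 133 131 128 126 118  97  90 110 127 131 132 132] 
346 [131 132 132 133 132 130 129 121 109 113 127 132 133 133 133 133] 
350 [132 132 132 131 129 128 124 113 110 124 133 134 134 133 133 132] 
354 [134 133 133 129 128 126 117 110 122 131 133 132 133 132 133 133] 
367 [(232, np.int64(63)), (233, np.int64(58)), (234, np.int64(58)), (235, np.int64(57)), (236, np.int64(59)), (237, np.int64(61)), (238, np.int64(66)), (239, np.int64(76)), (240, np.int64(90)), (241, np.int64(95)), (242, np.int64(88)), (243, np.int64(80)), (244, np.int64(71)), (245, np.int64(64)), (246, np.int64(61)), (247, np.int64(59)), (248, np.int64(57)), (249, np.int64(57)), (250, np.int64(57)), (251, np.int64(58)), (252, np.int64(58)), (253, np.int64(59)), (254, np.int64(63)), (255, np.int64(72)), (256, np.int64(84)), (257, np.int64(98)), (258, np.int64(111)), (259, np.int64(121)), (260, np.int64(127)), (261, np.
[... 3810 characters left out ...]
(239, np.int64(112)), (240, np.int64(109)), (241, np.int64(104)), (242, np.int64(98)), (243, np.int64(98)), (244, np.int64(97)), (245, np.int64(96)), (246, np.int64(102)), (247, np.int64(106)), (248, np.int64(109)), (249, np.int64(107)), (250, np.int64(101)), (251, np.int64(93)), (252, np.int64(83)), (253, np.int64(73)), (254, np.int64(66)), (255, np.int64(61)), (256, np.int64(60)), (257, np.int64(63)), (258, np.int64(68)), (259, np.int64(77)), (260, np.int64(86)), (261, np.int64(95)), (262, np.int64(98)), (263, np.int64(99)), (264, np.int64(94)), (265, np.int64(87)), (266, np.int64(78)), (267, np.int64(69)), (268, np.int64(61)), (269, np.int64(59)), (270, np.int64(58)), (271, np.int64(59))]
```

```bash
python3 - <<'E'
from h import *
u=np.array([np.cos(np.radians(-7.2)),np.sin(np.radians(-7.2)),0])
def cen(S,x,r0,n=16):
    c=S[r0:r0+n,x]; bg=(c[:2].mean()+c[-2:].mean())/2; w=np.clip(bg-c-2,0,None); k=np.arange(r0,r0+n); return ((w*k).sum()/w.sum()).round(2)
for name,p,z in(("side0.npz",[466.9,276.5,0],46),("side2.npz",[467.1,277.7,0],138.7),("side3.npz",[450.2,42.8,0],50.6)):
    S=np.load(name)["im"].mean(2)
    for a in (72,92,98,102):
        q=proj("side",[np.array(p)+[0,0,z]+u*a])[0]; x=int(round(q[0])); 
        q2=proj("side",[np.array(p)+[0,0,z]+u*(a+5)])[0]; pr=q[1]+(x-q[0])*(q2[1]-q[1])/(q2[0]-q[0])
        print(name,a,x,"pred",pr.round(2),"meas",cen(S,x,int(pr)-5,12))
E
```

```text
side0.npz 72 314 pred 191.9 meas 193.45
side0.npz 92 321 pred 190.8 meas 192.27
side0.npz 98 323 pred 190.48 meas 191.84
side0.npz 102 324 pred 190.33 meas 191.55
side2.npz 72 312 pred 161.47 meas 162.94
side2.npz 92 320 pred 160.33 meas 161.19
side2.npz 98 322 pred 160.04 meas 160.86
side2.npz 102 324 pred 159.75 meas 160.47
side3.npz 72 343 pred 243.34 meas 245.11
side3.npz 92 351 pred 241.87 meas 243.24
side3.npz 98 354 pred 241.33 meas 242.41
side3.npz 102 355 pred 241.14 meas 242.3
```

```bash
python3 -m jog '[[[6,0.2,0.4,0],[12,0.4,0.4,0],[17,0.4,0.4,0],[20,0.4,0.4,0],[20,0.4,0.4,0]]]'; python3 - <<'E'
from h import *
w=S2W(-105,41,0); rows(w[0],w[1],206.5,-7.6)
E
python3 -m jog '[[[1,0,0,0],[2,0,0,0],[3,0,0,0],[4,0,0,0],[4,0,0,0]]]'; python3 - <<'E'
from h import *
w=S2W(-105,41,0); rows(w[0],w[1],206.5,-7.6)
E
```

```text
clock: 6.65
position: [470.2, 39.6, 207.0]
ee_rot: [0.998, -0.066, 0.003, -0.002]
contact_force: [0.2, -0.5, -0.5]
gripper_width: 12.8
t 6.65 pos [470.2  39.6 207. ] yaw -7.61 F [ 0.2 -0.5 -0.5] w 12.8 -> row [ 4.7 -0.1  0.5] -0.01 toolz [ 0.006  0.004 -1.   ]
clock: 7.28
position: [474.2, 39.1, 207.0]
ee_rot: [0.998, -0.066, 0.003, -0.002]
contact_force: [0.3, 0.5, -1.5]
gripper_width: 12.9
t 7.28 pos [474.2  39.1 207. ] yaw -7.61 F [ 0.3  0.5 -1.5] w 12.9 -> row [ 0.6 -0.1  0.5] -0.01 toolz [ 0.006  0.004 -1.   ]
```

```bash
for i in 1; do python3 -m jog '[[[0.7,0,0.2,0],[1.4,0,0.4,0],[2.1,0,0.4,0],[3,0,0.4,0],[3,0,0.4,0]]]'; done
python3 -m jog '[[[0.7,0,0,0],[1.4,0,0,0],[2.1,0,0,0],[3,0,0,0],[3,0,0,0]]]'; python3 - <<'E'
from h import *
w=S2W(-105,41,0); rows(w[0],w[1],206.5,-7.6)
E
```

```text
clock: 7.9
position: [477.3, 38.7, 206.6]
ee_rot: [0.998, -0.066, 0.003, -0.002]
contact_force: [0.0, 0.4, -0.4]
gripper_width: 12.7
clock: 8.52
position: [480.3, 38.3, 206.6]
ee_rot: [0.998, -0.066, 0.003, -0.002]
contact_force: [-0.2, -0.5, -2.0]
gripper_width: 13.0
t 8.53 pos [480.3  38.3 206.6] yaw -7.62 F [-0.2 -0.5 -2. ] w 13.0 -> row [-5.5 -0.1  0.1] -0.02 toolz [ 0.006  0.004 -1.   ]
```

Tip is about 5.5 mm past the face with no contact, so it is entering the slot. I'll continue in small steps.

```bash
python3 -m jog '[[[1,0,0,0],[2,0,0,0],[3,0,0,0],[4,0,0,0],[4,0,0,0]]]'
python3 -m jog '[[[1,0,0,0],[2,0,0,0],[3,0,0,0],[4,0,0,0],[4,0,0,0]]]'
python3 -m jog '[[[1,0,0,0],[2,0,0,0],[3,0,0,0],[4,0,0,0],[4,0,0,0]]]'; python3 - <<'E'
from h import *
w=S2W(-105,41,0); rows(w[0],w[1],206.5,-7.6)
E
```

```text
clock: 9.15
position: [484.3, 37.8, 206.7]
ee_rot: [0.998, -0.066, 0.003, -0.002]
contact_force: [-0.5, 1.0, -1.3]
gripper_width: 12.9
clock: 9.78
position: [488.4, 37.2, 206.7]
ee_rot: [0.998, -0.066, 0.003, -0.002]
contact_force: [-1.2, -0.3, -1.2]
gripper_width: 12.9
clock: 10.4
position: [492.4, 36.7, 206.7]
ee_rot: [0.998, -0.067, 0.003, -0.002]
contact_force: [-0.7, 0.0, -0.7]
gripper_width: 13.3
t 10.4 pos [492.4  36.7 206.7] yaw -7.63 F [-0.7  0.  -0.7] w 13.3 -> row [-17.7  -0.1   0.1] -0.03 toolz [ 0.006  0.004 -1.   ]
```

```bash
python3 -m jog '[[[0.7,0,0,0],[1.4,0,0,0],[2.1,0,0,0],[3,0,0,0],[3,0,0,0]]]'
python3 -m jog '[[[0.5,0,0,0],[1,0,0,0],[1.5,0,0,0],[2,0,0,0],[2,0,0,0]]]'
python3 -m jog '[[[0.5,0,0,0],[1,0,0,0],[1.5,0,0,0],[2,0,0,0],[2,0,0,0]]]'; python3 - <<'E'
from h import *
w=S2W(-105,41,0); rows(w[0],w[1],206.5,-7.6)
E
```

```text
clock: 11.02
position: [495.3, 36.3, 206.7]
ee_rot: [0.998, -0.067, 0.003, -0.002]
contact_force: [0.4, 0.4, -0.9]
gripper_width: 13.2
clock: 11.65
position: [497.1, 36.0, 206.6]
ee_rot: [0.998, -0.067, 0.003, -0.002]
contact_force: [-2.1, 0.8, -1.1]
gripper_width: 12.6
clock: 12.28
position: [499.0, 35.7, 206.5]
ee_rot: [0.998, -0.067, 0.002, -0.002]
contact_force: [-3.6, 1.8, 0.3]
gripper_width: 13.0
t 12.28 pos [499.   35.7 206.5] yaw -7.64 F [-3.6  1.8  0.3] w 13.0 -> row [-24.4  -0.2  -0.1] -0.04 toolz [ 0.005  0.004 -1.   ]
```

Contact force of about 3.6 N at 24.4 mm depth, which matches the sprung plate. I'll press a little deeper, so the ball drops in definitely at the hole, then sweep towards −y.

```bash
python3 -m jog '[[[0.7,0,0,0],[1.4,0,0,0],[2.1,0,0,0],[3,0,0,0],[3,0,0,0]]]'
python3 -m jog '[[[0.2,1,0,0],[0.3,2,0,0],[0.4,3,0,0],[0.4,4,0,0],[0.4,5,0,0]]]'; python3 - <<'E'
from h import *
w=S2W(-105,41,0); rows(w[0],w[1],206.5,-7.6)
E
```

```text
clock: 12.9
position: [501.7, 35.2, 206.4]
ee_rot: [0.998, -0.067, 0.002, -0.002]
contact_force: [-4.8, 2.4, 1.1]
gripper_width: 13.0
clock: 13.52
position: [501.3, 30.5, 206.1]
ee_rot: [0.998, -0.066, 0.001, -0.002]
contact_force: [-5.3, 3.5, -0.3]
gripper_width: 13.0
t 13.53 pos [501.3  30.5 206.1] yaw -7.58 F [-5.3  3.5 -0.3] w 13.0 -> row [-27.3  -5.   -0.4] 0.02 toolz [ 0.003  0.004 -1.   ]
```

```bash
cat > st.py <<'E'
from h import *
s=arm.read_state(); c,n=np.cos(np.radians(YC)),np.sin(np.radians(YC))
d=s["position"]-SL; M=Ro.from_quat(s["ee_rot"]).as_matrix()
yaw=np.degrees(np.arctan2(M[1,0],M[0,0]));x=c*d[0]+n*d[1];y=-n*d[0]+c*d[1]
f=s["contact_force"]
print("tip x %.1f y %.1f z %.1f yaw %.2f | F slotframe x %.1f y %.1f z %.1f w %.1f"%(x+105,y+105*np.sin(np.radians(yaw-YC)),s["position"][2]-156.5,yaw,c*f[0]+n*f[1],-n*f[0]+c*f[1],f[2],s["gripper_width"]), s["wrist_torque"].round(2))
E
python3 -m jog '[[[0.1,0.8,-0.3,0],[0.1,1.6,-0.3,0],[0.1,2.4,-0.3,0],[0.1,3.2,-0.3,0],[0.1,4,-0.3,0]]]' >/dev/null; python3 st.py
python3 -m jog '[[[0.1,0.7,0,0],[0.1,1.4,0,0],[0.1,2.1,0,0],[0.1,2.8,0,0],[0.1,3.5,0,0]]]'>/dev/null; python3 st.py
python3 -m jog '[[[0.1,0.7,0,0],[0.1,1.4,0,0],[0.1,2.1,0,0],[0.1,2.8,0,0],[0.1,3.5,0,0]]]'>/dev/null; python3 st.py
```

```text
tip x 27.1 y 32.3 z 49.6 yaw -7.53 | F slotframe x -5.1 y 2.5 z -1.3 w 12.9 [0.97 1.34 0.3 ]
tip x 27.0 y 29.1 z 49.3 yaw -7.48 | F slotframe x -5.2 y 3.0 z -1.2 w 13.0 [1.01 1.32 0.31]
tip x 26.9 y 25.9 z 49.0 yaw -7.43 | F slotframe x -5.0 y 3.7 z -0.4 w 12.8 [1.1  1.24 0.33]
```

```bash

python3 -m jog '[[[0.3,0.7,-0.6,0.1],[0.3,1.4,-1.1,0.2],[0.3,2.1,-1.2,0.2],[0.3,2.8,-1.3,0.2],[0.3,3.5,-1.3,0.2]]]'>/dev/null; python3 st.py
python3 -m jog '[[[0.2,0.7,-0.3,0.1],[0.2,1.4,-0.3,0.1],[0.2,2.1,-0.3,0.1],[0.2,2.8,-0.3,0.1],[0.2,3.5,-0.3,0.1]]]'>/dev/null; python3 st.py
```

```text
tip x 26.9 y 22.3 z 49.9 yaw -7.59 | F slotframe x -4.6 y 3.5 z -1.7 w 13.1 [0.96 1.33 0.3 ]
tip x 26.9 y 18.9 z 49.9 yaw -7.65 | F slotframe x -4.5 y 2.9 z -0.9 w 12.9 [1.06 1.18 0.4 ]
```

```bash

python3 -m jog '[[[0.3,0.7,-0.3,0],[0.3,1.4,-0.3,0],[0.3,2.1,-0.3,0],[0.3,2.8,-0.3,0],[0.3,3.5,-0.3,0]]]'>/dev/null; python3 st.py
python3 -m jog '[[[0.3,0.7,-0.3,0],[0.3,1.4,-0.3,0],[0.3,2.1,-0.3,0],[0.3,2.8,-0.3,0],[0.3,3.5,-0.3,0]]]'>/dev/null; python3 st.py
```

```text
tip x 27.0 y 15.6 z 49.9 yaw -7.60 | F slotframe x -4.6 y 2.0 z -0.9 w 13.2 [0.94 1.16 0.29]
tip x 27.1 y 12.3 z 49.9 yaw -7.56 | F slotframe x -4.7 y 1.4 z -0.7 w 12.8 [0.89 1.18 0.25]
```

```bash

python3 -m jog '[[[0.3,0.7,-0.3,0],[0.3,1.4,-0.3,0],[0.3,2.1,-0.3,0],[0.3,2.8,-0.3,0],[0.3,3.5,-0.3,0]]]'>/dev/null; python3 st.py
```

```text
tip x 27.2 y 9.1 z 49.9 yaw -7.52 | F slotframe x -5.1 y 2.8 z -0.6 w 12.9 [1.07 1.15 0.37]
```

```bash

python3 -m jog '[[[0.2,0.7,-0.3,0.1],[0.2,1.4,-0.3,0.1],[0.2,2.1,-0.3,0.1],[0.2,2.8,-0.3,0.1],[0.2,3.5,-0.3,0.1]]]'>/dev/null; python3 st.py
python3 -m jog '[[[0.3,0.7,-0.3,0],[0.3,1.4,-0.3,0],[0.3,2.1,-0.3,0],[0.3,2.8,-0.3,0],[0.3,3.5,-0.3,0]]]'>/dev/null; python3 st.py
```

```text
tip x 27.2 y 5.6 z 50.0 yaw -7.58 | F slotframe x -4.6 y 3.9 z -0.7 w 13.3 [1.04 1.16 0.35]
tip x 27.3 y 2.3 z 50.0 yaw -7.53 | F slotframe x -4.8 y 2.7 z -0.8 w 13.0 [1.1  1.16 0.35]
```

```bash

python3 -m jog '[[[0.2,0.7,-0.3,0.1],[0.2,1.4,-0.3,0.1],[0.2,2.1,-0.3,0.1],[0.2,2.8,-0.3,0.1],[0.2,3.5,-0.3,0.1]]]'>/dev/null; python3 st.py
```

```text
tip x 27.1 y -2.1 z 49.9 yaw -7.72 | F slotframe x -3.4 y -1.2 z -0.2 w 12.9 [-0.49  1.04 -0.22]
```

Lateral force flipped and axial force fell, so the ball is starting to drop over the hole's edge at y ≈ −2. I'll take finer steps.

```bash

python3 -m jog '[[[0.1,0.3,-0.1,0],[0.1,0.6,-0.1,0],[0.1,0.9,-0.1,0],[0.1,1.2,-0.1,0],[0.1,1.5,-0.1,0]]]'>/dev/null; python3 st.py
```

```text
tip x 27.3 y -3.6 z 50.1 yaw -7.72 | F slotframe x -1.2 y -1.8 z -1.1 w 12.9 [-0.3   0.82 -0.16]
```

```bash

python3 -m jog '[[[0.1,0.3,0,0],[0.1,0.6,0,0],[0.1,0.9,0,0],[0.1,1.2,0,0],[0.1,1.5,0,0]]]'>/dev/null; python3 st.py
```

```text
tip x 27.8 y -4.8 z 50.3 yaw -7.69 | F slotframe x -0.9 y -0.8 z -1.0 w 12.8 [-0.23  0.26 -0.06]
```

```bash

python3 -m jog '[[[0.8,0.2,0,0],[1.6,0.4,0,0],[2.4,0.6,0,0],[3.2,0.8,0,0],[4,0.8,0,0]]]'>/dev/null; python3 st.py
```

```text
tip x 32.2 y -5.4 z 50.4 yaw -7.67 | F slotframe x 0.1 y 0.3 z -0.7 w 12.9 [-0.03  0.02  0.01]
```

Axial force is zero at 32 mm, past the spring's end, so the tip is in the hole. Now pushing home.

```bash

python3 -m jog '[[[1,0,0.1,0],[2,0,0.2,0],[3,0,0.2,0],[4,0,0.2,0],[5,0,0.2,0]]]'>/dev/null; python3 st.py
python3 -m jog '[[[1,0,0.1,0],[2,0,0.1,0],[3,0,0.1,0],[4,0,0.1,0],[5,0,0.1,0]]]'>/dev/null; python3 st.py
```

```text
tip x 37.2 y -5.4 z 50.2 yaw -7.67 | F slotframe x 0.0 y 0.2 z -0.7 w 13.4 [-0.03  0.01 -0.01]
tip x 42.3 y -5.4 z 50.0 yaw -7.67 | F slotframe x -1.2 y -0.0 z -0.1 w 12.7 [-0.02  0.02  0.01]
```

```bash

python3 -m jog '[[[1,0,0.1,0],[2,0,0.1,0],[3,0,0.1,0],[4,0,0.1,0],[5,0,0.1,0]]]'>/dev/null; python3 st.py
```

```text
tip x 47.3 y -5.4 z 49.9 yaw -7.67 | F slotframe x -0.7 y -1.3 z -0.4 w 12.8 [-0.06  0.06 -0.03]
```

```bash

python3 -m jog '[[[1,0,0,0],[2,0,0,0],[3,0,0,0],[4,0,0,0],[5,0,0,0]]]'>/dev/null; python3 st.py
python3 -m jog '[[[0.8,0,0,0],[1.6,0,0,0],[2.4,0,0,0],[3.2,0,0,0],[4,0,0,0]]]'>/dev/null; python3 st.py
```

```text
tip x 52.4 y -5.4 z 49.9 yaw -7.67 | F slotframe x -0.5 y -0.3 z -0.7 w 13.0 [-0.06  0.04 -0.  ]
tip x 56.4 y -5.5 z 49.8 yaw -7.67 | F slotframe x 1.7 y -0.5 z -0.5 w 12.8 [-0.14  0.11  0.  ]
```

```bash

python3 -m jog '[[[0.4,0,0,0],[0.8,0,0,0],[1.2,0,0,0],[1.6,0,0,0],[2,0,0,0]]]'>/dev/null; python3 st.py
```

```text
tip x 58.4 y -5.5 z 49.8 yaw -7.67 | F slotframe x -0.2 y 0.3 z -0.8 w 12.6 [-0.11  0.13 -0.07]
```

```bash

python3 -m jog '[[[0.3,0,0,0],[0.6,0,0,0],[0.9,0,0,0],[1.2,0,0,0],[1.5,0,0,0]]]'>/dev/null; python3 st.py

```

```text
tip x 59.9 y -5.5 z 49.8 yaw -7.67 | F slotframe x -0.2 y -1.5 z -1.3 w 12.7 [-0.15  0.11 -0.03]
```

```bash

python3 -m jog '[[[0.3,0,0,0],[0.6,0,0,0],[0.9,0,0,0],[1.2,0,0,0],[1.2,0,0,0]]]'>/dev/null; python3 st.py

```

```text
tip x 60.5 y -5.6 z 49.6 yaw -7.68 | F slotframe x -5.0 y 0.7 z 0.8 w 13.1 [0.56 1.19 0.06]
```

The collar is on the cover, with about 5 N at 60.5 mm. I'll release and check.

```bash

python3 -m jog '[[[0,0,0,0],[0,0,0,0],[0,0,0,0],[0,0,0,0],[0,0,0,0]]]' 40; python3 st.py
python3 -m jog '[[[0,0,-15,0],[0,0,-35,0],[0,0,-60,0],[0,0,-90,0],[0,0,-120,0]]]'
python3 -m jog '[[[-30,0,-20,0],[-60,0,-40,0],[-100,30,-50,0],[-130,60,-50,0],[-130,60,-50,0]]]'; python3 - <<'E'
from h import *
for n,(x0,y0,x1,y1) in (("top",(270,110,430,270)),("side",(300,180,420,300))):
    im,d=arm.get_image(n); np.savez(n+"4.npz",im=im,d=d); cv2.imwrite(f"pics/{n}4.png",cv2.resize(im[y0:y1,x0:x1],None,fx=600/(y1-y0),fy=600/(y1-y0),interpolation=cv2.INTER_NEAREST))
E
```

```text
clock: 27.9
position: [528.8, -14.9, 206.2]
ee_rot: [0.998, -0.067, -0.003, -0.001]
contact_force: [-0.5, -1.5, 0.3]
gripper_width: 40.0
tip x 60.6 y -5.5 z 49.7 yaw -7.68 | F slotframe x -0.3 y -1.5 z 0.3 w 40.0 [-0.03  0.03  0.04]
clock: 28.52
position: [529.4, -15.4, 328.3]
ee_rot: [0.998, -0.067, -0.003, -0.002]
contact_force: [-0.5, 0.2, 0.2]
gripper_width: 40.0
clock: 29.15
position: [390.4, -58.8, 380.1]
ee_rot: [0.998, -0.068, -0.002, -0.002]
contact_force: [0.2, 0.6, 0.3]
gripper_width: 39.9
```

View pics/side4.png

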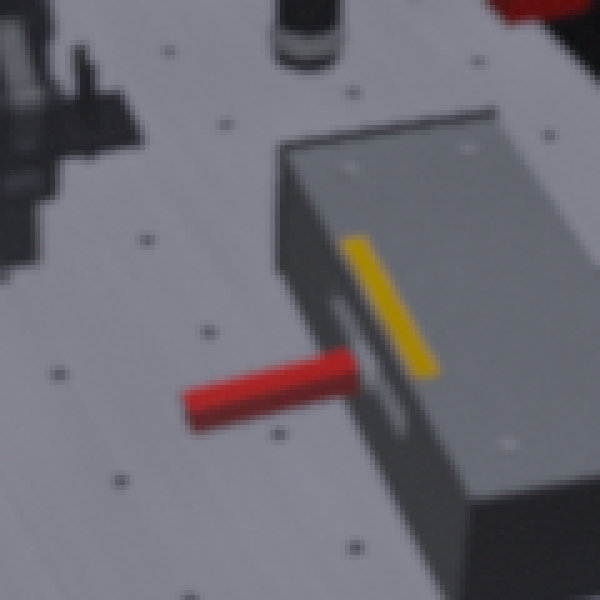

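View pics/top4.png

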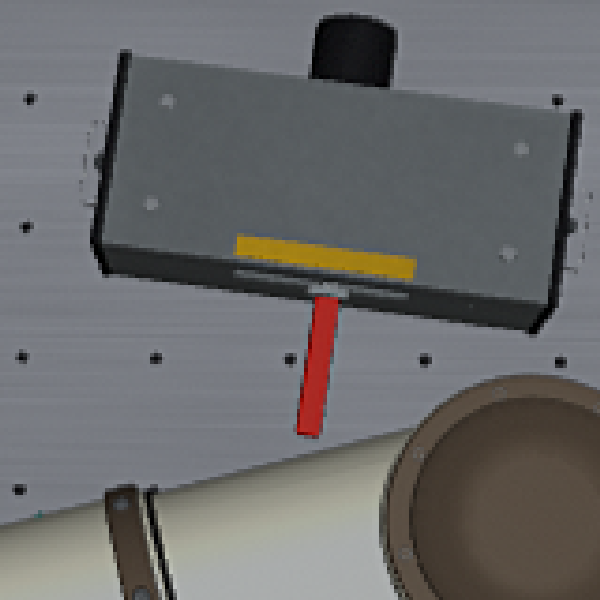

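The pin stands in the slot, collar at the front face: handle front at top (357,189), rear at (352,226). I'll check the seating and droop numerically.

```bash
python3 - <<'E'
from h import *
f=tri((370,251.2),(357.2,189.0)); r=tri((338.0,259.5),(352.4,226.2)); print(f,r)
v=f-r; print("len",np.linalg.norm(v),"pitch deg (tip up +)",np.degrees(np.arcsin(v[2]/np.linalg.norm(v))),"yaw",np.degrees(np.arctan2(v[1],v[0])))
c,s=np.cos(np.radians(YC)),np.sin(np.radians(YC)); d=f-SL; print("handle front in slot frame",c*d[0]+s*d[1],-s*d[0]+c*d[1],d[2])
im,_=arm.get_image("top"); h=lambda i:i
a=np.load("top4.npz")["im"];print("moved since last",(np.abs(im[180:235,340:370].astype(int)-a[180:235,340:370])).max())
t0=np.load("top0.npz")["im"]; 
for nm,(x0,y0,x1,y1) in dict(coll=(200,110,240,150),lens=(428,155,468,190),drv=(515,240,550,320)).items(): print(nm,np.abs(im[y0:y1,x0:x1].astype(int)-t0[y0:y1,x0:x1]).mean())
E
python3 -m jog '[[[0,0,0,0],[0,0,0,0],[0,0,0,0],[0,0,0,0],[0,0,0,0]]]'
```

```text
[564.33012341 -19.82959853  55.04041098] [487.26210251 -10.96671224  49.07591167]
len 77.80492176509797 pitch deg (tip up +) 4.39658875292891 yaw -6.560243278127866
handle front in slot frame -8.50348146461826 -5.603461676252632 5.040410984047419
moved since last 60
coll 0.9308333333333333
lens 0.9916666666666667
drv 0.8626190476190476
clock: 29.92
position: [393.3, -57.5, 379.7]
ee_rot: [0.998, -0.067, -0.002, -0.002]
contact_force: [-0.2, -0.6, -0.3]
gripper_width: 39.7
```

```bash
python3 - <<'E'
from h import *
im,_=arm.get_image("top"); im2,_=arm.get_image("side")
a=np.load("top4.npz")["im"].astype(int)
D=np.abs(im.astype(int)-a).max(2)[180:235,340:370]; print(np.argwhere(D>15)[:20]+[180,340])
def red(i,box):
    h=cv2.cvtColor(i,cv2.COLOR_BGR2HSV); m=((h[...,0]<8)|(h[...,0]>172))&(h[...,1]>120)&(h[...,2]>100); k=np.zeros_like(m);x0,y0,x1,y1=box;k[y0:y1,x0:x1]=1; return m&k
for i in (a.astype(np.uint8),im):
    m=red(i,(340,180,370,235)); p=np.argwhere(m); print("red rows",p[:,0].min(),p[:,0].max(),p.mean(0),len(p))
for col in (356,357,358): print(col,[im[y,col].tolist() for y in range(183,193)])
print("pred top handle front, collar front, rear:",proj("top",[S2W(-5,-5.5,8.5),S2W(0,-5.5,12),S2W(-85,-5.5,3)]).round(1))
print("pred side",proj("side",[S2W(-5,-5.5,8.5),S2W(0,-5.5,12),S2W(-85,-5.5,3)]).round(1))
g=np.vstack([cv2.resize(im[176:236,335:375],None,fx=9,fy=9,interpolation=cv2.INTER_NEAREST)])
s=cv2.resize(im2[240:275,332:382],None,fx=8,fy=8,interpolation=cv2.INTER_NEAREST)
c=np.zeros((560,780,3),np.uint8); c[:540,:360]=g; c[:280,370:770]=s; cv2.imwrite("pics/fin.png",c)
E
```

```text
[[223 368]
 [223 369]
 [224 364]
 [224 365]
 [224 366]
 [224 367]
 [224 368]
 [224 369]
 [225 360]
 [225 361]
 [225 362]
 [225 363]
 [225 364]
 [225 365]
 [225 366]
 [225 367]
 [225 368]
 [225 369]
 [226 356]
 [226 357]]
red rows 189 225 [207.02542373 354.22457627] 236
red rows 189 225 [207.02542373 354.22457627] 236
356 [[50, 46, 43], [26, 27, 25], [126, 119, 116], [138, 133, 128], [139, 134, 123], [76, 74, 73], [35, 39, 164], [34, 39, 175], [36, 41, 169], [35, 40, 169]]
357 [[50, 47, 43], [24, 24, 24], [95, 92, 89], [140, 136, 132], [140, 136, 127], [76, 73, 49], [31, 35, 157], [33, 37, 174], [35, 40, 170], [36, 41, 169]]
358 [[56, 51, 47], [25, 25, 25], [98, 94, 92], [126, 121, 117], [136, 131, 123], [108, 104, 82], [45, 47, 157], [29, 35, 175], [34, 41, 174], [31, 38, 172]]
pred top handle front, collar front, rear: [[357.4 187.2]
 [357.8 184.5]
 [352.  224.5]]
pred side [[371.7 249.7]
 [373.9 248.1]
 [337.4 257.8]]
```

View pics/fin.png

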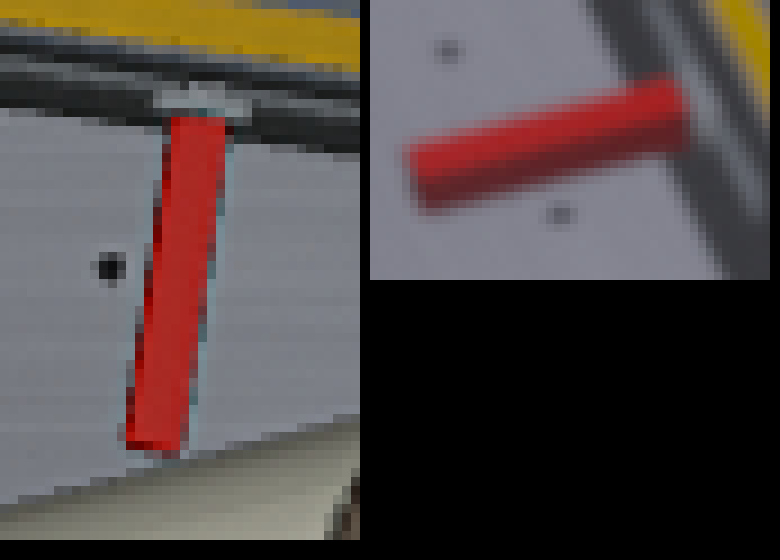

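Nothing moved between the pictures; the difference is only the arm at the edge of the crop. The top view suggests the pin settled about 2 mm out when it drooped. A light push with closed fingers on the handle's rear end will check the seating and regain the margin.

```bash
python3 - <<'E'
from h import *
w=S2W(-122,-4.5,0); rows(w[0],w[1],260,-7.6)
rows(w[0],w[1],204,-7.6)
E
```

```text
t 30.02 pos [393.3 -57.5 379.7] yaw -7.67 F [-0.2  0.1  0.3] w 39.5 -> row [ 51.5 -60.8 119.7] -0.07 toolz [-0.003  0.004 -1.   ]
t 30.02 pos [393.3 -57.5 379.7] yaw -7.67 F [-0.2  0.1  0.3] w 39.5 -> row [ 51.7 -60.6 175.7] -0.07 toolz [-0.003  0.004 -1.   ]
```

```bash
python3 -m jog '[[[15,-20,30,0],[30,-40,60,0],[45,-60.6,90,0],[51.5,-60.6,119,0],[51.5,-60.6,119,0]]]' 0; python3 - <<'E'
from h import *
w=S2W(-122,-4.5,0); rows(w[0],w[1],204,-7.6)
E
```

```text
clock: 30.65
position: [451.7, -3.9, 258.9]
ee_rot: [0.998, -0.067, -0.004, -0.001]
contact_force: [-0.3, -0.0, 0.3]
gripper_width: 0.1
t 30.65 pos [451.7  -3.9 258.9] yaw -7.67 F [-0.3 -0.   0.3] w 0.1 -> row [ 0.7 -0.2 54.9] -0.07 toolz [-0.009  0.002 -1.   ]
```

```bash
python3 -m jog '[[[0,0,15,0],[0,0,35,0],[0.5,0,50,0],[0.5,0,55,0],[0.5,0,55,0]]]' ; python3 -m jog '[[[5,0,0,0],[10,0,0,0],[14,0,0,0],[17,0,0,0],[17,0,0,0]]]'>/dev/null; python3 st.py; python3 -m jog '[[[0.7,0,0,0],[1.4,0,0,0],[2.1,0,0,0],[2.8,0,0,0],[2.8,0,0,0]]]'>/dev/null; python3 st.py
```

```text
clock: 31.28
position: [451.9, -3.9, 204.7]
ee_rot: [0.998, -0.067, -0.004, -0.001]
contact_force: [-0.1, 0.3, 0.1]
gripper_width: 0.1
tip x 0.2 y -4.8 z 48.0 yaw -7.68 | F slotframe x 0.3 y 0.6 z 1.4 w -0.1 [ 0.    0.03 -0.01]
tip x 3.0 y -4.8 z 48.0 yaw -7.68 | F slotframe x -0.9 y 1.0 z 0.6 w -0.0 [0.03 0.03 0.01]
```

```bash
python3 -m jog '[[[0.5,0,0,0],[1,0,0,0],[1.5,0,0,0],[2,0,0,0],[2,0,0,0]]]'>/dev/null; python3 st.py; python3 -m jog '[[[0.4,0,0,0],[0.8,0,0,0],[1.2,0,0,0],[1.5,0,0,0],[1.5,0,0,0]]]'>/dev/null; python3 st.py
```

```text
tip x 5.1 y -4.9 z 48.0 yaw -7.69 | F slotframe x 0.5 y 0.5 z -0.3 w -0.0 [ 0.   -0.   -0.04]
tip x 6.6 y -4.9 z 48.0 yaw -7.68 | F slotframe x -0.3 y 0.4 z 0.1 w -0.1 [-0.03  0.03  0.03]
```

```bash
python3 -m jog '[[[0.4,0,0,0],[0.8,0,0,0],[1.2,0,0,0],[1.5,0,0,0],[1.5,0,0,0]]]'>/dev/null; python3 st.py
```

```text
tip x 8.1 y -4.8 z 47.9 yaw -7.68 | F slotframe x -0.1 y 0.6 z -0.6 w -0.4 [-0.06 -0.03  0.01]
```

```bash
python3 -m jog '[[[0.3,0,0,0],[0.6,0,0,0],[0.8,0,0,0],[1,0,0,0],[1,0,0,0]]]'>/dev/null; python3 st.py;  python3 -m jog '[[[0.3,0,0,0],[0.6,0,0,0],[0.8,0,0,0],[1,0,0,0],[1,0,0,0]]]'>/dev/null; python3 st.py
```

```text
tip x 9.1 y -4.8 z 47.9 yaw -7.68 | F slotframe x 0.1 y 0.1 z -0.4 w 0.1 [-0.02 -0.03 -0.02]
tip x 9.8 y -5.0 z 47.7 yaw -7.70 | F slotframe x -2.5 y 0.1 z -0.6 w 0.2 [ 0.06  0.54 -0.04]
```

Contact came with the finger front at about −84.5 mm, where the handle's rear should be when fully home, so the pin is seated. One more light push, then I back off.

```bash
python3 -m jog '[[[0.3,0,0,0],[0.6,0,0,0],[0.8,0,0,0],[0.8,0,0,0],[0.8,0,0,0]]]'>/dev/null; python3 st.py;  python3 -m jog '[[[-10,0,0,0],[-25,0,0,0],[-45,0,-10,0],[-70,0,-50,0],[-90,0,-100,0]]]'; python3 -m jog '[[[0,20,-40,0],[0,40,-40,0],[0,60,-40,0],[0,60,-40,0],[0,60,-40,0]]]'; python3 - <<'E'
from h import *
im,_=arm.get_image("top"); im2,_=arm.get_image("side")
g=cv2.resize(im[176:236,335:375],None,fx=9,fy=9,interpolation=cv2.INTER_NEAREST)
s=cv2.resize(im2[240:275,332:382],None,fx=8,fy=8,interpolation=cv2.INTER_NEAREST)
c=np.zeros((560,780,3),np.uint8); c[:540,:360]=g; c[:280,370:770]=s; cv2.imwrite("pics/fin2.png",c)
for col in (356,357,358): print(col,[im[y,col].tolist() for y in range(184,191)])
t0=np.load("top0.npz")["im"]
for nm,(x0,y0,x1,y1) in dict(coll=(200,110,240,150),lens=(428,155,468,190),drv=(515,240,550,320)).items(): print(nm,np.abs(im[y0:y1,x0:x1].astype(int)-t0[y0:y1,x0:x1]).mean())
E
```

```text
tip x 10.2 y -5.2 z 47.6 yaw -7.71 | F slotframe x -4.0 y 0.5 z 1.9 w 0.2 [ 0.2   1.19 -0.01]
clock: 36.9
position: [389.2, 4.1, 305.4]
ee_rot: [0.998, -0.067, -0.006, -0.0]
contact_force: [1.6, 0.5, 0.9]
gripper_width: -0.3
clock: 37.52
position: [381.4, -55.1, 345.5]
ee_rot: [0.998, -0.067, -0.005, -0.0]
contact_force: [-0.8, 0.5, -0.1]
gripper_width: -0.1
356 [[26, 26, 25], [124, 119, 114], [136, 132, 126], [141, 135, 123], [58, 56, 56], [26, 31, 161], [35, 41, 175]]
357 [[25, 25, 23], [96, 93, 89], [131, 126, 122], [140, 135, 124], [78, 75, 75], [36, 40, 165], [33, 38, 175]]
358 [[27, 27, 25], [98, 94, 92], [141, 138, 133], [141, 136, 128], [78, 74, 52], [31, 36, 160], [33, 38, 178]]
coll 1.3639583333333334
lens 1.3735714285714287
drv 1.3692857142857142
```

View pics/fin2.png

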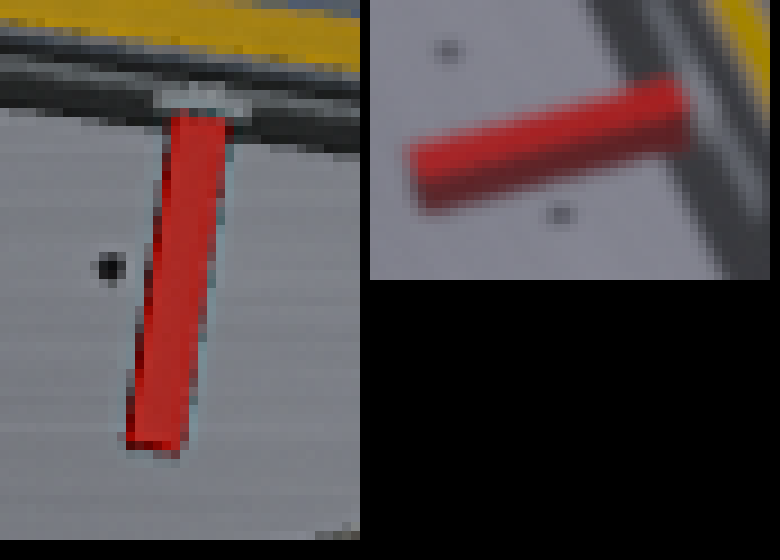

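The pin is seated and unchanged apart from a tiny straightening, the bystanders haven't moved, and the arm is clear. I'll hand in.

```bash
python3 -c "
from bench import arm
s=arm.read_state();print(s['contact_force'].round(1),abs(s['joint_vel']).max())
arm.job_done()"
```

```text
[ 0.2 -0.1 -0.8] 0.004641984787673988
the job is handed in; nothing more can be done
```

I took the red pin from its cradle and locked the stage with it. I handed the job in at about 38 s; no verdict is reported.

**Sequence:**
- **First touch:** the tip went in at the slot's +y end, y ≈ +41 mm, and met the sprung plate at about 24 mm depth with about 4 N.
- **Sweep:** I pressed with about 5 N towards −y. The lateral force flipped and the axial force fell to zero as the tip dropped into the hole at y ≈ −5 mm.
- **Push home:** the tip went in freely until the collar met the cover at about 60.5 mm, with 5 N. I then let go.

**Last checks:**
- **Seating:** after release, the camera estimate put the pin about 2–3 mm out, so I pushed lightly on the handle's rear with closed fingers (4 N). They met it where it should be when fully home. The camera and touch readings disagree by that 2–3 mm, and I trust the touch.
- **Squareness:** the pin droops about 4° and is about 1° off in yaw, within the 0.2 rad allowed.
- **Forces:** contact readings stayed under about 7 N. They were only taken at the end of each move.
- **Surroundings:** the lens, collimator and screwdriver look unchanged in the top view. The arm is clear and touches nothing.

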